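# Demould the blue bracket

## Robot

A 7-joint arm with a two-finger parallel gripper is mounted at the origin on the work surface. World frame = base frame: x ahead of the robot, y to its left, z up, the work surface at z = 0. Lengths are in m, angles in rad, forces in N, time in s.
With the tool pointing down it reaches from about 0.425 to 0.875 m from the base axis. Payload 8.4 kg.
Tool frame: the origin (TCP) lies at the very end of the fingers, on their centre line; the grasp point (between the pads) lies 19 mm behind it; z points along the fingers, y is the line along which they close (so a half turn about z gives the same grasp; the last joint's range is limited). The gripper opens to 87 mm and grips with 3 to 60 N. Pads are 19 mm wide; open, the fingers measure 117 mm over their backs; the gripper's body (75 mm by 190 mm) begins 51 mm behind the grasp point.
Start: joints at [-1.442, 0.333, 0.04, 1.465, -0.013, 1.343, -0.059], TCP at [0.147, 0.633, 0.223] pointing down, gripper open.
Joint ranges: [-2.58, 2.58], [-0.38, 2.09], [-1.3, 1.39], [0.25, 2.4], [-1.5, 4.64], [0.08, 2.09], [-2.65, 2.65]. Speed limits (rad/s): [2.22, 2.22, 2.79, 2.79, 3.14, 3.14, 3.14].

## Interface

Orientations are given as a unit quaternion [w, x, y, z].
In Python, from cell import arm gives the robot as it stands.
- The arm moves only by the tool play_rows, never from a script. Its argument "steps" is a list of rows, each a list of 6 numbers: the shift along the tool's x, y, z as a fraction of full scale, then the turn, a rotation vector about the tool's x, y, z as a fraction of full scale. In form: [[x, y, z, rx, ry, rz], ...]. A call has exactly 5 rows; each row is the pose to reach, as a shift and turn from the pose commanded when the call began, along the tool's axes at that moment, turning the shorter way round; what a row does not reach only later rows make up. Full scale, the value 1, is 100 cm for a shift and 180 degrees for a turn. A row lasts 1/12 s, in which the tool goes at most 41.7 mm and 7.16 degrees, less where a joint would pass 70% of its speed; a pose out of reach is approached as far as the arm can. A call with a number of a shift or a turn outside -1 to 1 is refused whole. A call with a gripper value outside its range is refused whole. "gripper" is the opening, from 0 (shut) to 1 (fully open), set as the call begins (left out, the last holds). The fingers move at their own pace and stop on an object; "grip_force" is the grip in N (left out, the last holds). Time passes only in rows, so rows that repeat a pose let the fingers close, or fill a call up. It gives the time, the measured TCP pose, the force, the opening and the grip force at its end, in the units of the state.
- arm.sense(): the state, without advancing time (a new reading comes with each control period).
- arm.grab_frame(name): name is "side" or "top"; returns (picture, depth): 480x640x3 uint8, red, green, blue; 480x640 float32, m along the optical axis (not along the pixel's ray), 0 where there is no reading.
- arm.camera_info(name): a dict with "fov_y" (degrees; the focal length in pixels is half the picture's height over the tangent of half this angle, whatever the lens; pixels are square), "cx", "cy" (the principal point, pixels), "R" (3x3) and "t" (3): a world point X has camera coordinates R X + t. Camera axes: x right, y down, z forward; pixel columns grow to the right and rows downward; lengths in m; the calibration is good to about 2 mm. A picture is of the moment at which its call begins. camera_info takes no time and is no camera call.
- arm.close_job(): hands the job in; it is judged then, once.
The state is a dict: "clock": time; "q": joint angles; "dq": joint speeds; "joint_torque": joint torques, N m; "tool_pos": TCP position; "eef_rot": TCP orientation; "contact_force": force on the tool from outside, world axes, zero at the start; "wrist_torque": the same for the moment, N m; "grip_width": finger opening in m; "grip_force": force on a finger pad.
Only numpy, scipy, OpenCV 4.12 (cv2) and the standard library are available. Lean on these libraries where they do the work, as an engineer would, in place of code of your own. Each camera call takes 0.05 s, during which the arm holds its last target. There are 200 camera calls.

## Task

The blue motor bracket has set: lift it out of its open mould and stand it, base down, in the large empty compartment of the coral parts organiser, setting it down rather than dropping it. The yellow bracket is still curing: leave it where it lies in its mould.

Things in the scene. Friction and masses are not known exactly. Their poses are not given: they have to be found in the camera images.
- blue_bracket: Cast blue resin bracket, 55 g: base plate 64 (x) by 44 (y) by 8 mm; on its middle an upright web 50 mm along x, 10 mm thick along y, top edge 55 mm above the underside, to be pinched across y. Ribs at x = +-20 mm reach 14 mm up. Origin: centre of the underside; z up. It lies loose in its mould, 3 mm play all round, its web 45 mm above the mould's top face, and comes straight up.
- yellow_bracket: The same bracket in yellow, still curing in the other mould, an identical block: not to be disturbed. Same origin and axes.
- blue_mould: Open mould holding the blue bracket, fixed: grey aluminium block 120 (x) by 90 (y) by 28 mm high; cavity 70 by 50 mm in the middle of its top, 10 mm deep (floor 18 mm above the bench). Two dowels 8 mm thick stand 10 mm above the top at (x, y) = (50, 34) and (-50, -34) mm. Origin: centre of the underside; z up. The two moulds can be in either place.
- empty_compartment (a point): Centre of the floor of the large empty compartment of the coral parts organiser, a fixed tray 240 (x) by 160 (y) by 40 mm. Compartment inside: 140 (x) by 152 mm (y), floor 4 mm above the bench, walls 4 mm thick, 36 mm above the floor. On its +x side lie three small compartments filled with gears, pins and beams. x, y along the sides, z up.
Mind the look-alikes: they are no part of the job. What is meant by the blue_bracket is not pink, and is the larger of those in its own colour. Leave any green look-alike of the blue_mould alone.

How it is judged:
On the way:
1. the blue bracket is held by the gripper, clear above its mould's top face (z of blue_bracket in the frame of blue_mould above 0.034 m and contact force between the fingers and blue_bracket above 0.3 N), for 0.2 s.
At the end, for the whole second after the job is handed in: The blue bracket stands at rest on the floor of the large empty compartment: its origin within 60 mm (x) and 66 mm (y) of the compartment's centre, its underside less than 6 mm above the floor, upright within 10 degrees; the yellow bracket is within 10 mm of where it started, in its mould (x of blue_bracket in the frame of empty_compartment between -0.06 and 0.06 m and y of blue_bracket in the frame of empty_compartment between -0.066 and 0.066 m and z of blue_bracket in the frame of empty_compartment below 0.006 m and angle between blue_bracket's own z axis and vertical below 0.175 rad and linear speed of blue_bracket below 0.02 m/s and distance of yellow_bracket from where it was at the start of the episode below 0.01 m); the robot touches nothing.
It fails at once if the yellow bracket is moved more than 10 mm (distance of yellow_bracket from where it was at the start of the episode above 0.01 m).
It fails at once if the blue bracket is dropped or thrown (faster than 0.6 m/s without the fingers on it, a fall of some 18 mm) (linear speed of blue_bracket above 0.6 m/s and contact force between the fingers and blue_bracket below 0.05 N).
It also fails if it takes over 38 s, if anything falls off the work surface, if the arm or the gripper's body presses on something with over 40 N, if the wrist force passes 120 N, or if a joint passes its speed limit or range.

## Working session

There is one attempt and no reset: what is moved stays moved. The work goes in short steps, Python scripts to look and compute and a tool call to move; the robot and the scene stay as the last step left them, time stands still between calls to the robot, and variables do not carry over. Pictures are saved under pics/ and viewed, at most 10 in all, crops included, and the job is handed in when it is done.

Besides the shell and the picture viewer there is one more tool, called after "Request:" as name([rows], argument=value, ...), one row to a line, values as JSON. play_rows: Moves the arm, as the interface text tells. Its arguments: {"type":"object","properties":{"steps":{"type":"array","items":{"type":"array","items":{"type":"number"}}},"gripper":{"type":"number"},"grip_force":{"type":"number"}},"required":["steps"]}

```bash
mkdir -p pics; cat > h.py <<'E'
import numpy as np, cv2
from cell import arm
def pts(name):
    rgb,d=arm.grab_frame(name); c=arm.camera_info(name)
    f=240/np.tan(np.radians(c["fov_y"])/2); R=np.array(c["R"]);t=np.array(c["t"])
    v,u=np.mgrid[:480,:640]
    P=np.stack([(u-c["cx"])/f*d,(v-c["cy"])/f*d,d],-1)
    return rgb,d,(P-t)@R
E
python3 - <<'E'
from h import *
for n in("top","side"):
    r,d,W=pts(n); np.savez(f"{n}.npz",r=r,d=d,W=W); cv2.imwrite(f"pics/{n}1.png",r[...,::-1])
    c=arm.camera_info(n); print(n,c,(d>0).mean())
print(arm.sense())
E
```

```text
top {'fov_y': 43.79502379646921, 'cx': 306.38229919701615, 'cy': 249.18275071106368, 'R': array([[-0.01336295, -0.99990659,  0.00286943],
       [-0.99776869,  0.01314653, -0.06545851],
       [ 0.06541467, -0.00373774, -0.99785117]]), 't': array([-0.03080652,  0.45033224,  1.10615395])} 0.99619140625
side {'fov_y': 43.316542515609456, 'cx': 326.6257670189495, 'cy': 241.05759205050046, 'R': array([[ 0.98806772, -0.15300002, -0.01769696],
       [-0.118174  , -0.67939814, -0.72419132],
       [ 0.09877801,  0.71764138, -0.689372  ]]), 't': array([-0.45908606,  0.06979852,  1.31471351])} 0.9958235677083334
{'clock': 0.1, 'q': array([-1.4421799 ,  0.3338547 ,  0.03988317,  1.4661623 , -0.01339565,
        1.34330999, -0.05851855]), 'dq': array([-0.00107356, -0.00220938, -0.00037749, -0.00113354, -0.00071277,
       -0.00045954, -0.0007019 ]), 'joint_torque': array([ 5.01715273e-03, -6.57803607e+01,  1.34058326e+00, -4.04705966e+01,
       -5.95849729e-02,  4.09260008e-02,  4.82646669e-05]), 'tool_pos': array([0.14674068, 0.63278891, 0.22174906]), 'eef_rot': array([-3.06417983e-05,  1.13682991e-01,  9.93516803e-01, -7.33536436e-04]), 'contact_force': array([-0.56041985, -0.02564119,  0.15363592]), 'wrist_torque': array([0.0226579 , 0.06079317, 0.0188684 ]), 'grip_force': 0.0, 'grip_width': 0.08692880508751034}
```

View pics/top1.png

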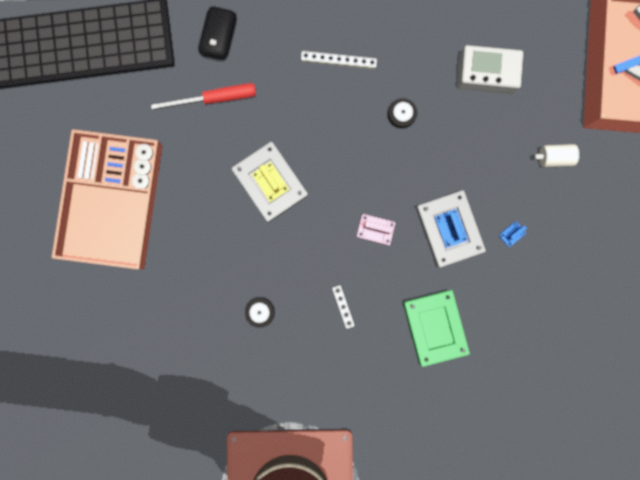

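View pics/side1.png

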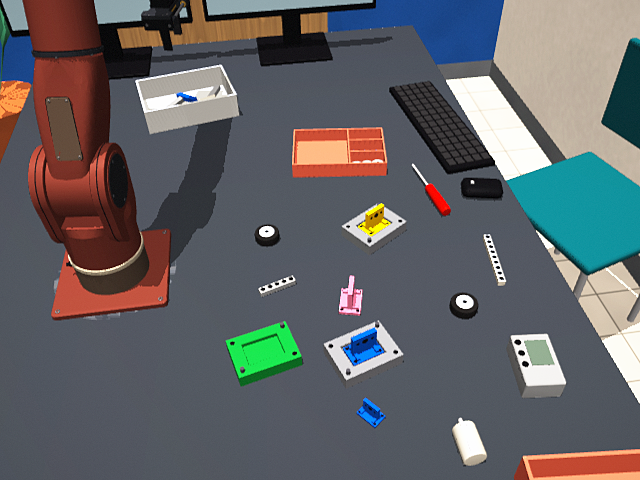

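Top view candidates for the blue bracket are:
- large blue at (452,228) in a grey mould
- small blue at (513,234) loose on the bench
- pink at (376,229)
- yellow at (270,181), still curing
- blue bit in the tray at (625,65)

The green mould at (437,328) is a decoy. I choose the large blue one at (452,228). The coral organiser's compartment is around (103,225).

```bash
python3 - <<'E'
from h import *
for n in("top","side"):
    D=np.load(n+".npz"); r,W=D["r"],D["W"]; hsv=cv2.cvtColor(r,cv2.COLOR_RGB2HSV)
    x0,y0,x1,y1=(410,180,490,275) if n=="top" else (315,310,415,385)
    box=np.zeros(r.shape[:2],bool); box[y0:y1,x0:x1]=1
    blue=cv2.inRange(hsv,(95,120,40),(125,255,255))>0; b=blue&box
    P=W[b]; print(n,"blue n",b.sum(),"z pct",np.percentile(P[:,2],[1,10,50,90,99]).round(4))
    def rect(P,s):
        if len(P)<5: print(s,len(P));return
        m=cv2.minAreaRect((P[:,:2]*1000).astype(np.float32)); print(s,len(P),np.round(m[0],1),np.round(m[1],1),round(m[2],1),"zmed",np.median(P[:,2]).round(4))
    rect(P[P[:,2]>.055],"web top"); rect(P[P[:,2]<.035],"base")
    m=box&(abs(W[...,2]-.028)<.006)&~blue&(hsv[...,1]<50)&(hsv[...,2]>110); rect(W[m],"mould")
    # organiser
    x0,y0,x1,y1=(40,115,175,280) if n=="top" else (280,115,400,185)
    box[:]=0; box[y0:y1,x0:x1]=1
    co=box&(cv2.inRange(hsv,(0,80,80),(20,255,255))>0)
    rect(W[co&(W[...,2]>.03)],"org rim")
    fl=(co&(abs(W[...,2]-.004)<.006)).astype(np.uint8); k,l,s,_=cv2.connectedComponentsWithStats(fl)
    i=1+s[1:,4].argmax(); rect(W[l==i],"floor")
    if n=="top":
        a=cv2.resize(r[180:275,405:535],None,fx=4,fy=4,interpolation=cv2.INTER_CUBIC); cv2.imwrite("pics/crop1.png",a[...,::-1])
    # yellow
    y=cv2.inRange(hsv,(22,120,80),(35,255,255))>0
    Q=W[y]; rect(Q[(Q[:,2]>.055)&(Q[:,2]<.09)],"yellow web")
E
```

```text
top blue n 717 z pct [0.0228 0.0253 0.0324 0.074  0.0768]
web top 230 [ 440.1 -169.2] [ 49.7 299.2] 18.0 zmed 0.0726
base 402 [ 485.6 -306.6] [59.7 44.1] 19.6 zmed 0.0269
mould 2151 [ 484.2 -307. ] [120.   92.9] 17.8 zmed 0.0283
org rim 1215 [525.6 181.8] [466.  237.5] 82.0 zmed 0.0375
floor 363 [474.  383.9] [196.7 102.3] 36.7 zmed 0.0044
yellow web 18 [569.3  30.4] [40.6  8.4] 45.0 zmed 0.0676
side blue n 863 z pct [0.0196 0.0234 0.0325 0.0709 0.0747]
web top 247 [ 400.5 -625.9] [693.   44.7] 74.9 zmed 0.0698
base 457 [ 489.4 -297.9] [77.5 60.7] 18.6 zmed 0.0254
mould 1530 [ 485.2 -305.7] [121.3  94.5] 18.5 zmed 0.0268
org rim 1068 [ 463.7 -274.3] [1407.  240.] 82.1 zmed 0.0361
floor 1256 [506.1 368.4] [115.9 140. ] 82.7 zmed 0.0028
yellow web 83 [578.6  29.5] [52.1 13.2] 34.8 zmed 0.0709
```

View pics/crop1.png

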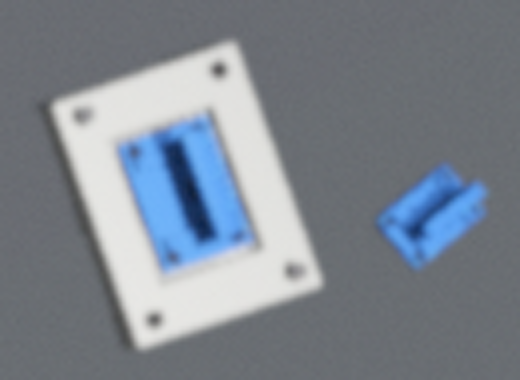

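The crop shows the large blue bracket seated in the grey mould (crop about (190,190)), with the small loose one to its right, so the choice holds. Next I'll refine the organiser's position and plan the approach.

```bash
cat >> h.py <<'E'
from scipy.spatial.transform import Rotation as Ro
def plan(pos,yaw,way):
    """way: list of (x,y,z,tool-y yaw deg); print shift (m=frac) and turn z frac per call"""
    p=np.array(pos,float);a=yaw
    for w in way:
        ty=np.array([np.cos(np.radians(a)),np.sin(np.radians(a)),0]); tz=np.array([0,0,-1.]); tx=np.cross(ty,tz)
        d=np.array(w[:3])-p; s=np.round([d@tx,d@ty,d@tz],3); t=round(-(w[3]-a)/180,3)
        print(s,"rz",t)
        p=p+s[0]*tx+s[1]*ty+s[2]*tz; a-=t*180
    print("end",p.round(4),round(a,2))
def now():
    s=arm.sense();q=s["eef_rot"];R=Ro.from_quat([q[1],q[2],q[3],q[0]]).as_matrix()
    return s["tool_pos"],np.degrees(np.arctan2(R[1,1],R[0,1])),R
E
python3 - <<'E'
from h import *
for n in("top","side"):
    D=np.load(n+".npz"); r,W=D["r"],D["W"]; hsv=cv2.cvtColor(r,cv2.COLOR_RGB2HSV)
    co=cv2.inRange(hsv,(0,60,60),(20,255,255))>0
    reg=co&(W[...,0]>.38)&(W[...,0]<.72)&(W[...,1]>.25)&(W[...,1]<.5)
    for lo,hi,s in((.034,.046,"rim"),(-.006,.012,"floor")):
        m=(reg&(W[...,2]>lo)&(W[...,2]<hi)).astype(np.uint8)
        if s=="floor": k,l,st,_=cv2.connectedComponentsWithStats(m); m=l==1+st[1:,4].argmax()
        P=W[m>0]; q=cv2.minAreaRect((P[:,:2]*1000).astype(np.float32)); print(n,s,len(P),np.round(q[0],1),np.round(q[1],1),round(q[2],1))
    box=np.zeros(co.shape,bool)
    if n=="top": box[180:275,410:490]=1
    else: box[310:385,315:415]=1
    b=box&(cv2.inRange(hsv,(95,100,15),(130,255,255))>0)&(W[...,2]>.06)&(W[...,2]<.085)&(np.hypot(W[...,0]-.485,W[...,1]+.306)<.05)
    P=W[b]; q=cv2.minAreaRect((P[:,:2]*1000).astype(np.float32)); print(n,"web",len(P),np.round(q[0],1),np.round(q[1],1),round(q[2],1),P[:,2].max(),np.median(P[:,2]))
p,a,R=now(); print(p,a)
N=7;az0,az1=np.arctan2(p[1],p[0]),np.arctan2(-.3065,.485);r0,r1=np.hypot(*p[:2]),np.hypot(.3065,.485)
way=[]
for i in range(1,N+1):
    f=i/N;A=az0+f*(az1-az0);r=r0+f*(r1-r0); way.append((r*np.cos(A),r*np.sin(A),p[2]+f*(.18-p[2]),a+f*(-71.9-a)))
plan(p,a,way)
E
```

```text
top rim 1565 [546.8 333.5] [163.1 240.8] 81.9
top floor 5622 [502.  345.7] [146.  140.5] 81.9
top web 206 [ 484.6 -306.1] [49.6 11.2] 18.4 0.07788973755507 0.07324407757591936
side rim 640 [547.5 333.7] [169.7 240.2] 82.3
side floor 1313 [506.1 368.4] [115.9 140. ] 82.6
side web 212 [ 485.7 -306.8] [50.3 12.8] 18.3 0.07544732223574005 0.07015106983483477
[0.14674068 0.63278891 0.22174906] 76.94465643774176
[-0.172 -0.034  0.006] rz 0.118
[-0.171 -0.018  0.006] rz 0.118
[-0.17  -0.     0.006] rz 0.118
[-0.165  0.016  0.006] rz 0.119
[-0.161  0.031  0.006] rz 0.118
[-0.154  0.046  0.006] rz 0.118
[-0.145  0.06   0.006] rz 0.118
end [ 0.4852 -0.3063  0.1797] -71.92
```

Request:
play_rows([
  [-0.034,-0.007,0.001,0,0,0.024],
  [-0.069,-0.014,0.002,0,0,0.047],
  [-0.103,-0.02,0.004,0,0,0.071],
  [-0.138,-0.027,0.005,0,0,0.094],
  [-0.172,-0.034,0.006,0,0,0.118],
], gripper=1)

```text
clock: 0.52
tool_pos: [0.3081, 0.56, 0.2161]
eef_rot: [0.0, 0.296, 0.955, -0.0]
contact_force: [0.1, 0.6, 0.3]
grip_width: 0.0866
grip_force: 0.0
```

Request:
play_rows([
  [-0.034,-0.004,0.001,0,0,0.024],
  [-0.068,-0.007,0.002,0,0,0.047],
  [-0.103,-0.011,0.004,0,0,0.071],
  [-0.137,-0.014,0.005,0,0,0.094],
  [-0.171,-0.018,0.006,0,0,0.118],
])

```text
clock: 0.93
tool_pos: [0.4388, 0.4486, 0.2101]
eef_rot: [-0.0, 0.467, 0.884, -0.0]
contact_force: [1.0, 0.7, 0.2]
grip_width: 0.0872
grip_force: 0.0
```

Request:
play_rows([
  [-0.034,0,0.001,0,0,0.024],
  [-0.068,0,0.002,0,0,0.047],
  [-0.102,0,0.004,0,0,0.071],
  [-0.136,0,0.005,0,0,0.094],
  [-0.17,0,0.006,0,0,0.118],
])

```text
clock: 1.35
tool_pos: [0.5345, 0.3082, 0.2042]
eef_rot: [-0.0, 0.622, 0.783, -0.0]
contact_force: [0.4, 0.2, -0.7]
grip_width: 0.0869
grip_force: 0.0
```

Request:
play_rows([
  [-0.033,0.003,0.001,0,0,0.024],
  [-0.066,0.006,0.002,0,0,0.048],
  [-0.099,0.01,0.004,0,0,0.071],
  [-0.132,0.013,0.005,0,0,0.095],
  [-0.165,0.016,0.006,0,0,0.119],
])

```text
clock: 1.77
tool_pos: [0.5874, 0.1512, 0.1982]
eef_rot: [-0.0, 0.757, 0.653, -0.0]
contact_force: [0.2, 1.0, -0.4]
grip_width: 0.0876
grip_force: 0.0
```

Request:
play_rows([
  [-0.032,0.006,0.001,0,0,0.024],
  [-0.064,0.012,0.002,0,0,0.047],
  [-0.097,0.019,0.004,0,0,0.071],
  [-0.129,0.025,0.005,0,0,0.094],
  [-0.161,0.031,0.006,0,0,0.118],
])

```text
clock: 2.18
tool_pos: [0.5946, -0.0125, 0.1922]
eef_rot: [-0.0, 0.864, 0.503, -0.0]
contact_force: [0.7, 0.1, -0.8]
grip_width: 0.0871
grip_force: 0.0
```

Request:
play_rows([
  [-0.031,0.009,0.001,0,0,0.024],
  [-0.062,0.018,0.002,0,0,0.047],
  [-0.092,0.028,0.004,0,0,0.071],
  [-0.123,0.037,0.005,0,0,0.094],
  [-0.154,0.046,0.006,0,0,0.118],
])

```text
clock: 2.6
tool_pos: [0.5587, -0.1689, 0.1863]
eef_rot: [-0.0, 0.942, 0.335, -0.0]
contact_force: [0.9, -0.2, -0.4]
grip_width: 0.0872
grip_force: 0.0
```

Request:
play_rows([
  [-0.04,0.016,0.002,0,0,0.032],
  [-0.075,0.031,0.003,0,0,0.061],
  [-0.108,0.045,0.004,0,0,0.088],
  [-0.132,0.055,0.005,0,0,0.108],
  [-0.145,0.06,0.006,0,0,0.118],
])

```text
clock: 3.02
tool_pos: [0.4827, -0.3094, 0.1806]
eef_rot: [0.0, 0.988, 0.153, -0.0]
contact_force: [0.2, -0.9, 0.1]
grip_width: 0.0871
grip_force: 0.0
```

```bash
python3 - <<'E'
from h import *
p,a,R=now(); print(p,a,R.round(4)[:,2],arm.sense()["clock"])
plan(p,a,[(.485,-.3065,.042,-71.7)])
E
```

```text
[ 0.4827042  -0.30942847  0.18062307] -72.36696201550609 [-4.e-04 -8.e-04 -1.e+00] 3.0167
[ 0.003 -0.002  0.139] rz -0.004
end [ 0.485  -0.3066  0.0416] -71.65
```

Request:
play_rows([
  [0,0,0.02,0,0,0],
  [0,0,0.045,0,0,0],
  [0,0,0.065,0,0,0],
  [0,0,0.075,0,0,0],
  [0,0,0.08,0,0,0],
])

```text
clock: 3.43
tool_pos: [0.4849, -0.3048, 0.0989]
eef_rot: [-0.001, 0.987, 0.158, -0.001]
contact_force: [1.9, 0.2, 0.0]
grip_width: 0.0868
grip_force: 0.0
```

```bash
python3 - <<'E'
from h import *
p,a,R=now(); print(p,a,R.round(4)[:,2])
plan(p,a,[(.485,-.3065,.042,-71.7)])
r,d,W=pts("side"); cv2.imwrite("pics/s2.png",cv2.resize(r[270:420,270:470],None,fx=4,fy=4)[...,::-1])
E
```

```text
[ 0.48494388 -0.30475222  0.09892863] -71.83483446765521 [-0.0025  0.001  -1.    ]
[-0.     0.002  0.057] rz -0.001
end [ 0.4856 -0.3067  0.0419] -71.65
```

View pics/s2.png

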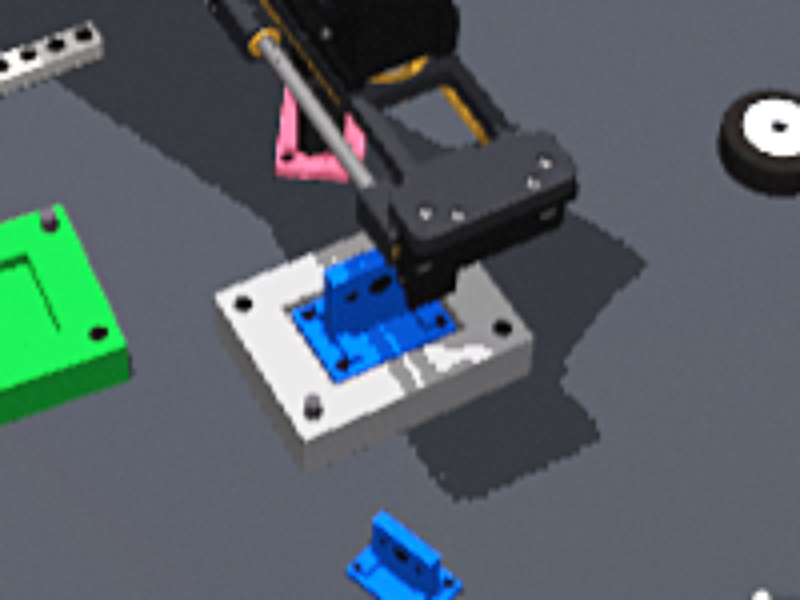

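The gripper straddles the blue web (crop about (390,290)) above the grey mould. I'll go down and grip.

Request:
play_rows([
  [0,0,0.018,0,0,0],
  [0,0,0.035,0,0,0],
  [0,0,0.048,0,0,0],
  [0,0,0.055,0,0,0],
  [0,0,0.058,0,0,0],
])

```text
clock: 3.9
tool_pos: [0.4853, -0.3057, 0.0421]
eef_rot: [-0.0, 0.988, 0.157, -0.0]
contact_force: [-0.0, -0.5, -0.3]
grip_width: 0.0871
grip_force: 0.0
```

Request:
play_rows([
  [0,0,0,0,0,0],
  [0,0,0,0,0,0],
  [0,0,0,0,0,0],
  [0,0,0,0,0,0],
  [0,0,0,0,0,0],
], gripper=0, grip_force=15)

```text
clock: 4.32
tool_pos: [0.4857, -0.306, 0.0431]
eef_rot: [0.0, 0.988, 0.157, 0.0]
contact_force: [-0.5, -0.1, 0.5]
grip_width: 0.0614
grip_force: 0.0
```

Request:
play_rows([
  [0,0,0,0,0,0],
  [0,0,0,0,0,0],
  [0,0,0,0,0,0],
  [0,0,0,0,0,0],
  [0,0,0,0,0,0],
])

```text
clock: 4.73
tool_pos: [0.4853, -0.3059, 0.0426]
eef_rot: [0.0, 0.988, 0.157, -0.0]
contact_force: [-0.6, 0.7, -0.1]
grip_width: 0.0282
grip_force: 0.0
```

Request:
play_rows([
  [0,0,0,0,0,0],
  [0,0,0,0,0,0],
  [0,0,0,0,0,0],
  [0,0,0,0,0,0],
  [0,0,0,0,0,0],
])

```text
clock: 5.15
tool_pos: [0.4853, -0.306, 0.0426]
eef_rot: [0.0, 0.988, 0.157, -0.0]
contact_force: [-1.6, 0.1, 0.2]
grip_width: 0.0095
grip_force: 15.0
```

Request:
play_rows([
  [0,0,0,0,0,0],
  [0,0,0,0,0,0],
  [0,0,-0.003,0,0,0],
  [0,0,-0.007,0,0,0],
  [0,0,-0.012,0,0,0],
])

```text
clock: 5.57
tool_pos: [0.4852, -0.3059, 0.0548]
eef_rot: [-0.0, 0.988, 0.157, -0.0]
contact_force: [-0.1, -0.2, -0.6]
grip_width: 0.0096
grip_force: 15.0
```

Request:
play_rows([
  [0,0,-0.008,0,0,0],
  [0,0,-0.02,0,0,0],
  [0,0,-0.035,0,0,0],
  [0,0,-0.045,0,0,0],
  [0,0,-0.05,0,0,0],
])

```text
clock: 5.98
tool_pos: [0.4861, -0.3065, 0.1068]
eef_rot: [0.001, 0.988, 0.157, 0.001]
contact_force: [0.6, 0.6, -1.4]
grip_width: 0.0099
grip_force: 15.0
```

```bash
python3 - <<'E'
from h import *
p,a,R=now(); print(p,a,R.round(4)[:,2],arm.sense()["grip_width"])
r,d,W=pts("side"); cv2.imwrite("pics/s3.png",cv2.resize(r[250:400,270:470],None,fx=4,fy=4)[...,::-1])
hsv=cv2.cvtColor(r,cv2.COLOR_RGB2HSV)
b=(cv2.inRange(hsv,(95,100,30),(130,255,255))>0)&(np.hypot(W[...,0]-.485,W[...,1]+.306)<.06)
print(b.sum(),np.percentile(W[b][:,2],[1,50,99]))
az0,az1=np.arctan2(p[1],p[0]),np.arctan2(.340,.5015);r0,r1=np.hypot(*p[:2]),np.hypot(.34,.5015)
way=[(p[0],p[1],.2,a)];N=5
for i in range(1,N+1):
    f=i/N;A=az0+f*(az1-az0);rr=r0+f*(r1-r0); way.append((rr*np.cos(A),rr*np.sin(A),.2,a+f*(82-a)))
plan(p,a,way)
E
```

```text
[ 0.48611109 -0.30649073  0.10679357] -71.91418037091356 [ 2.4e-03 -8.0e-04 -1.0e+00] 0.009924037401096786
489 [0.08282173 0.09170589 0.19900595]
[ 0.     0.    -0.093] rz -0.0
[ 0.097 -0.092 -0.   ] rz -0.171
[ 0.121 -0.06  -0.   ] rz -0.171
[ 0.135 -0.021 -0.   ] rz -0.171
[ 0.136  0.022 -0.   ] rz -0.171
[ 0.126  0.061 -0.   ] rz -0.171
end [0.5009 0.3399 0.1998] 81.99
```

View pics/s3.png

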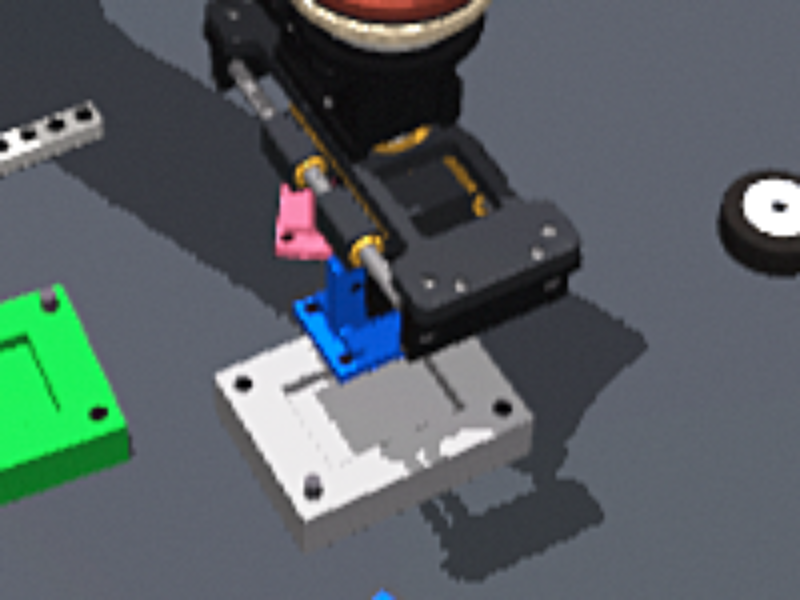

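The blue bracket is held clear of the now-empty cavity (crop about (350,320)). I'll lift it and carry it to the organiser.

Request:
play_rows([
  [0,0,-0.015,0,0,0],
  [0,0,-0.04,0,0,0],
  [0,0,-0.065,0,0,0],
  [0,0,-0.085,0,0,0],
  [0,0,-0.093,0,0,0],
], grip_force=20)

```text
clock: 6.45
tool_pos: [0.4861, -0.3066, 0.2]
eef_rot: [0.001, 0.988, 0.157, 0.001]
contact_force: [1.3, -0.2, -0.1]
grip_width: 0.0094
grip_force: 20.0
```

Request:
play_rows([
  [0.01,-0.009,0,0,0,-0.018],
  [0.03,-0.028,0,0,0,-0.053],
  [0.052,-0.049,0,0,0,-0.092],
  [0.075,-0.071,0,0,0,-0.132],
  [0.097,-0.092,0,0,0,-0.171],
])

```text
clock: 6.87
tool_pos: [0.5492, -0.1866, 0.1967]
eef_rot: [-0.0, 0.909, 0.416, -0.0]
contact_force: [0.2, 0.2, -0.5]
grip_width: 0.0102
grip_force: 20.0
```

Request:
play_rows([
  [0.024,-0.012,0,0,0,-0.034],
  [0.048,-0.024,0,0,0,-0.068],
  [0.073,-0.036,0,0,0,-0.103],
  [0.097,-0.048,0,0,0,-0.137],
  [0.121,-0.06,0,0,0,-0.171],
])

```text
clock: 7.28
tool_pos: [0.5831, -0.0561, 0.1965]
eef_rot: [-0.0, 0.766, 0.643, -0.0]
contact_force: [0.4, 0.7, -1.3]
grip_width: 0.0101
grip_force: 20.0
```

Request:
play_rows([
  [0.027,-0.004,0,0,0,-0.034],
  [0.054,-0.008,0,0,0,-0.068],
  [0.081,-0.013,0,0,0,-0.103],
  [0.108,-0.017,0,0,0,-0.137],
  [0.135,-0.021,0,0,0,-0.171],
])

```text
clock: 7.7
tool_pos: [0.5863, 0.0803, 0.1965]
eef_rot: [-0.001, 0.568, 0.823, -0.0]
contact_force: [1.2, -1.2, -0.9]
grip_width: 0.0093
grip_force: 20.0
```

Request:
play_rows([
  [0.027,0.004,0,0,0,-0.034],
  [0.054,0.009,0,0,0,-0.068],
  [0.082,0.013,0,0,0,-0.103],
  [0.109,0.018,0,0,0,-0.137],
  [0.136,0.022,0,0,0,-0.171],
])

```text
clock: 8.12
tool_pos: [0.5592, 0.2153, 0.1964]
eef_rot: [-0.001, 0.329, 0.944, -0.0]
contact_force: [0.5, -1.1, -0.6]
grip_width: 0.0096
grip_force: 20.0
```

Request:
play_rows([
  [0.027,0.013,0,0,0,-0.037],
  [0.056,0.027,0,0,0,-0.076],
  [0.084,0.04,0,0,0,-0.114],
  [0.108,0.052,0,0,0,-0.147],
  [0.126,0.061,0,0,0,-0.171],
])

```text
clock: 8.53
tool_pos: [0.4979, 0.343, 0.1962]
eef_rot: [-0.001, 0.066, 0.998, -0.0]
contact_force: [-0.4, -0.4, -1.0]
grip_width: 0.0101
grip_force: 20.0
```

Request:
play_rows([
  [0,0,0,0,0,0],
  [0,0,0,0,0,0],
  [0,0,0,0,0,0],
  [0,0,0,0,0,0],
  [0,0,0,0,0,0],
])

```text
clock: 8.95
tool_pos: [0.5008, 0.3391, 0.1974]
eef_rot: [-0.0, 0.071, 0.997, -0.0]
contact_force: [-0.4, -1.3, -0.9]
grip_width: 0.0097
grip_force: 20.0
```

```bash
python3 - <<'E'
from h import *
p,a,R=now(); print(p,a,R.round(4)[:,2],arm.sense()["grip_width"])
r,d,W=pts("side"); cv2.imwrite("pics/s4.png",cv2.resize(r[40:220,240:440],None,fx=4,fy=3.3)[...,::-1])
hsv=cv2.cvtColor(r,cv2.COLOR_RGB2HSV)
b=(cv2.inRange(hsv,(95,100,30),(130,255,255))>0)&(np.hypot(W[...,0]-p[0],W[...,1]-p[1])<.06)
print(b.sum(),np.percentile(W[b][:,2],[1,50,99]))
plan(p,a,[(.5015,.34,.032,82)])
E
```

```text
[0.50080534 0.33908294 0.19735171] 81.8363189936533 [-1.e-04 -5.e-04 -1.e+00] 0.00973090596803245
423 [0.17276006 0.18440728 0.27334532]
[-0.001  0.001  0.165] rz -0.001
end [0.5019 0.3399 0.0324] 82.02
```

View pics/s4.png

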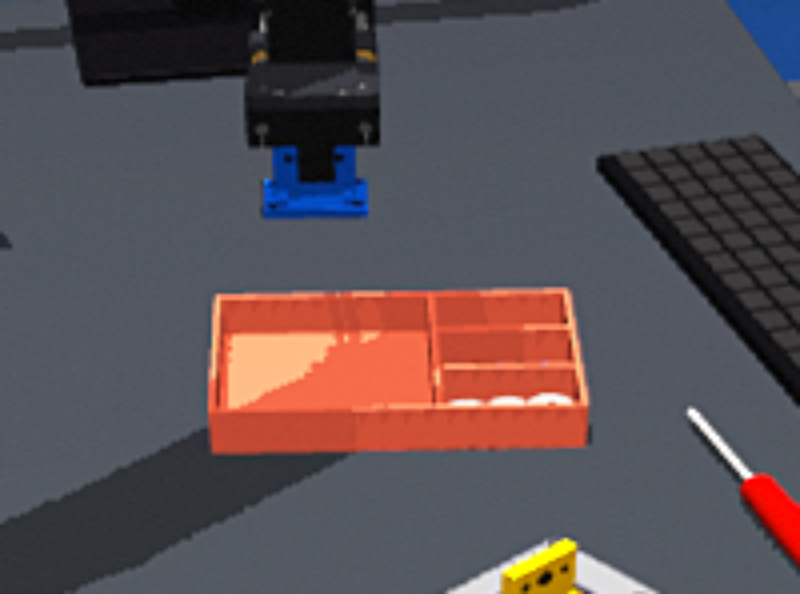

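The bracket hangs upright (crop about (315,185)), aligned with the large compartment below. I'll lower it.

Request:
play_rows([
  [0,0,0.012,0,0,0],
  [0,0,0.035,0,0,0],
  [0,0,0.06,0,0,0],
  [0,0,0.08,0,0,0],
  [0,0,0.09,0,0,0],
])

```text
clock: 9.42
tool_pos: [0.4988, 0.3391, 0.104]
eef_rot: [-0.001, 0.07, 0.998, -0.001]
contact_force: [0.2, 0.0, -1.4]
grip_width: 0.0098
grip_force: 20.0
```

Request:
play_rows([
  [0,0,0.015,0,0,0],
  [0,0,0.035,0,0,0],
  [0,0,0.055,0,0,0],
  [0,0,0.066,0,0,0],
  [0,0,0.07,0,0,0],
])

```text
clock: 9.83
tool_pos: [0.4992, 0.3396, 0.0356]
eef_rot: [-0.001, 0.07, 0.998, -0.001]
contact_force: [0.0, -0.5, -0.4]
grip_width: 0.0096
grip_force: 20.0
```

Request:
play_rows([
  [0,0,0,0,0,0],
  [0,0,0,0,0,0],
  [0,0,0,0,0,0],
  [0,0,0,0,0,0],
  [0,0,0,0,0,0],
])

```text
clock: 10.25
tool_pos: [0.5006, 0.3408, 0.0385]
eef_rot: [0.0, 0.07, 0.998, 0.001]
contact_force: [0.7, 0.0, 0.2]
grip_width: 0.01
grip_force: 20.0
```

Request:
play_rows([
  [0,0,0.002,0,0,0],
  [0,0,0.004,0,0,0],
  [0,0,0.006,0,0,0],
  [0,0,0.007,0,0,0],
  [0,0,0.008,0,0,0],
])

```text
clock: 10.67
tool_pos: [0.5, 0.3403, 0.0293]
eef_rot: [-0.0, 0.07, 0.998, -0.0]
contact_force: [0.2, 0.4, -0.8]
grip_width: 0.0094
grip_force: 20.0
```

Request:
play_rows([
  [0,0,0.001,0,0,0],
  [0,0,0.001,0,0,0],
  [0,0,0.002,0,0,0],
  [0,0,0.002,0,0,0],
  [0,0,0.002,0,0,0],
])

```text
clock: 11.08
tool_pos: [0.5002, 0.3404, 0.0285]
eef_rot: [-0.0, 0.07, 0.998, 0.0]
contact_force: [-4.1, -2.8, 10.6]
grip_width: 0.0098
grip_force: 20.0
```

Contact with the floor (10.6 N up). I'll release and then retreat.

Request:
play_rows([
  [0,0,0,0,0,0],
  [0,0,0,0,0,0],
  [0,0,0,0,0,0],
  [0,0,0,0,0,0],
  [0,0,0,0,0,0],
], gripper=0.6)

```text
clock: 11.5
tool_pos: [0.5001, 0.3404, 0.0274]
eef_rot: [-0.0, 0.07, 0.998, -0.0]
contact_force: [0.6, -0.1, 0.0]
grip_width: 0.0355
grip_force: 0.0
```

Request:
play_rows([
  [0,0,0,0,0,0],
  [0,0,0,0,0,0],
  [0,0,0,0,0,0],
  [0,0,0,0,0,0],
  [0,0,0,0,0,0],
])

```text
clock: 11.92
tool_pos: [0.5002, 0.3404, 0.0276]
eef_rot: [0.0, 0.07, 0.998, -0.0]
contact_force: [0.8, -0.2, -0.1]
grip_width: 0.052
grip_force: 0.0
```

Request:
play_rows([
  [0,0,-0.01,0,0,0],
  [0,0,-0.03,0,0,0],
  [0,0,-0.06,0,0,0],
  [0,0,-0.09,0,0,0],
  [0,0,-0.12,0,0,0],
])

```text
clock: 12.33
tool_pos: [0.5, 0.3402, 0.1496]
eef_rot: [0.0, 0.07, 0.998, -0.0]
contact_force: [0.2, 1.5, -0.1]
grip_width: 0.0523
grip_force: 0.0
```

Request:
play_rows([
  [0,0,-0.03,0,0,0],
  [0,0,-0.05,0,0,0],
  [0,0,-0.06,0,0,0],
  [0,0,-0.06,0,0,0],
  [0,0,-0.06,0,0,0],
])

```text
clock: 12.75
tool_pos: [0.5, 0.3403, 0.2072]
eef_rot: [-0.0, 0.07, 0.998, -0.0]
contact_force: [-0.2, -0.2, -1.2]
grip_width: 0.0522
grip_force: 0.0
```

```bash
python3 - <<'E'
from h import *
r,d,W=pts("side"); cv2.imwrite("pics/s5.png",cv2.resize(r[80:260,240:440],None,fx=4,fy=3.3)[...,::-1])
hsv=cv2.cvtColor(r,cv2.COLOR_RGB2HSV)
b=(cv2.inRange(hsv,(95,100,30),(130,255,255))>0)&(np.hypot(W[...,0]-.5,W[...,1]-.34)<.06)
print(b.sum(),np.percentile(W[b],[1,50,99],axis=0).round(4)); print(now()[0])
E
```

```text
450 [[0.4674 0.3111 0.005 ]
 [0.4972 0.3346 0.0236]
 [0.531  0.3586 0.3361]]
[0.49954357 0.34008912 0.20620524]
```

View pics/s5.png

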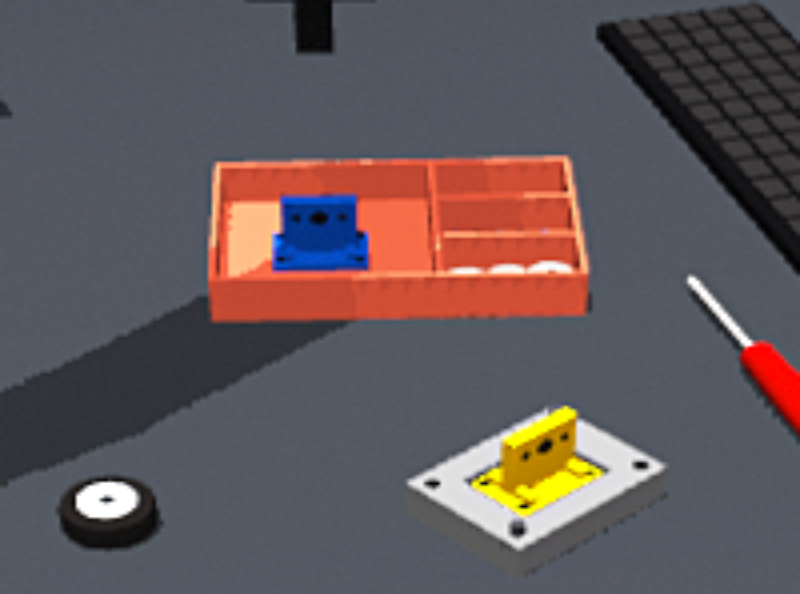

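The blue bracket stands upright in the large compartment (crop about (320,232)). The yellow one is undisturbed in its mould at (540,455), and the gripper is clear.

```bash
python3 -c "from cell import arm; print(arm.close_job())"
```

```text
the job is handed in; nothing more can be done
None
```

The blue bracket is standing base down in the coral organiser's large compartment, set down under contact rather than dropped; the yellow one was left untouched in its mould, and I handed the job in at about 13 s (no verdict was returned).

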